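# Take a measurement on the chopping board with a locking tape measure

### The job

Hook the tape measure's end over the far edge of the chopping board (the long side away from the robot), back the case straight away from that edge until its nose stands at the red line, and let go of it standing there. Then slide its red lock back to hold the reading, and put the tape measure back on top of the teal tin, standing on its sole and still locked at that reading. Leave the board, the tin and everything else where they are.

Things in the scene. Friction and masses are not known exactly. Their poses are not given: they have to be found in the camera images.
- tape_center (a point): centre of the case of a yellow tape measure, 110 x 40 x 62 mm (long, wide, high), about 0.67 kg, half-way up (31 mm above its black rubber sole). x points ahead out of the nose along the blade, y to its left, z up. Grip the case from above across its 40 mm sides. It starts on top of the teal tin, nose just beyond the tin's far edge because its hook reaches below the sole
- tape_nose (a point): lower front edge of the case, at the level of the sole, 55 mm ahead of tape_center; axes as tape_center. This is the edge that goes to the red line
- tape_hook (a point): inner (case-side) face of the steel hook at the tip of the blade, 5 mm below the sole; the hook is a plate 22 mm wide, 3 mm thick, reaching 10 mm below the sole; its inner face touches the nose when the blade is home
- tape_blade (a joint): how far the yellow blade (19 mm wide, tick every 10 mm) is pulled out of the case, m: 0 home, 0.1 at most; equals the distance from nose to the hook's inner face. A spring draws it in with about 2 N throughout, damped so that it runs home at about 0.1 m/s; the rubber sole keeps the standing case in place against this spring when it is let go on the board
- lock_tab (a point): centre of the upright red thumb tab of the lock on top of the case: 16 mm along the case, 14 mm across, 20 mm high (its foot is 6 mm above the case's top, its top 26 mm above; below it lies its slide plate, 26 x 18 mm, up to 7 mm above the case's top); axes as tape_center
- tape_lock (a joint): travel of the lock, m: 0 free, 0.014 at its stop. It slides easily (about 2 N) straight back, away from the nose; over the last 3 mm its brake bites the blade, and near 0.014 it stops firmly (push back with about 6 N to set it; over 8 N can shift the case). It stays where it is left. It counts as locked from 0.012
- board_edge (a point): middle of the upper far edge of the wooden chopping board (220 x 340 x 21 mm, 1 kg, lying loose on the counter), at the level of its top face; x points across the board out over this edge (away from the robot), y along it to the left, z up
- board_line (a point): middle of the red line on the board's top face; the line runs along y, parallel to the far edge and 80 mm inside it; axes as board_edge
- tin_top (a point): centre of the flat lid of the teal tin (lid 100 x 138 mm, 80 mm above the counter, 0.9 kg, loose); the tin's long side is y, which points towards the robot, x points left, z up
- tuna: flat round food tin, 86 mm across, 40 mm high, on the counter beyond the board's left end; origin at the centre of its underside; a bystander
- apple_near (a point): centre of the red apple at the counter's front between the tin and the board's left end, 71 mm across, 72 mm high; a bystander
Mind the look-alikes: they are no part of the job. Of the things that look like the part that bears tape_center, the larger one is meant.

How it is judged:
By the outcome, as a careful person would: the job done as asked, in the order asked, and still so for the second after the job is handed in, with the robot touching nothing.
It also fails if it takes over 67 s, if anything falls off the work surface, if the arm or the gripper's body presses on something with over 40 N, if the wrist force passes 120 N, or if a joint passes its speed limit or range.

### The arm

A 6-joint arm with a two-finger parallel gripper is mounted at the origin on a cart in front of the work surface, level with it; the furniture and walls round the work are solid. World frame = base frame: x ahead of the robot, y to its left, z up, the work surface at z = 0. Lengths are in mm, angles in rad, forces in N, time in s.
With the tool pointing down it reaches from about 275 to 825 mm from the base axis. Payload 5.2 kg.
Tool frame: the origin (TCP) lies at the very end of the fingers, on their centre line; the grasp point (between the pads) lies behind it (bot.grip_depth is the z of the grasp point in the tool frame, in mm); z points along the fingers, y is the line along which they close (so a half turn about z gives the same grasp; the last joint's range is limited). The gripper opens to 93 mm and grips with 3 to 60 N. Pads are 15 mm wide; open, the fingers measure 128 mm over their backs; the gripper's body (75 mm by 188 mm) begins 65 mm behind the grasp point.
Start: joints at [-1.387, 0.259, 1.535, -0, 1.348, -0.203], TCP at [207.495, -509.363, 218.653] pointing down, gripper open.
Joint ranges: [-3.14, 3.14], [-0.91, 2.08], [0.19, 2.58], [-1.22, 4.36], [0.22, 2.71], [-3.12, 3.12]. Speed limits (rad/s): [2.57, 2.57, 3.14, 3.14, 3.14, 3.14].

### API

Orientations are given as a unit quaternion [x, y, z, w].
In Python, from plant import bot gives the robot as it stands.
- The arm moves only by the tool drive_tool, never from a script. Its argument "targets" is a list of rows, each an object with "rotation": the turn, a rotation vector about the tool's x, y, z in degrees, a list of three; "dp": the shift along the tool's x, y, z in cm, a list of three; "jaw": the gripper's target within -1 to 1 (fully open at 1, half-way at 0, shut at -1). A call has 1 to 20 rows; each row shifts and turns the commanded pose from where the row before left it, along the tool's axes as they then stand; what a row does not reach is not made up. A row lasts 1/10 s, in which the tool goes at most 50 mm and 8.59 degrees, less where a joint would pass 70% of its speed; a pose out of reach is approached as far as the arm can. A call with a gripper value outside its range is refused whole. The fingers move at their own pace and stop on an object; "squeeze" is the grip in N (left out, the last holds). Time passes only in rows, so rows that do not move let the fingers close. It gives the time, the measured TCP pose, the force, the opening and the grip force at its end, in the units of the state.
- bot.state(): the state, without advancing time (a new reading comes with each control period).
- bot.grab_frame(name): name is "scene" or "side" or "wrist"; returns the picture (420x560x3 uint8, red, green, blue); there is no depth.
- bot.camera_info(name): a dict with "intrinsics" (3x3 intrinsics, pixels), "R" (3x3) and "t" (3): a world point X has camera coordinates R X + t; the wrist camera has in their place "T_tool_cam" (4x4, takes a point from camera to tool coordinates, whose origin is the TCP and whose axes are the flange's). Camera axes: x right, y down, z forward; pixel columns grow to the right and rows downward; lengths in mm; the calibration is good to about 2 mm. A picture is of the moment at which its call begins: read the wrist's pose just before it. camera_info takes no time and is no camera call.
- bot.hand_in(): hands the job in; it is judged then, once.
Trained networks look in the newest picture that a camera, given by its name, has taken for a name from the list of things; names that differ only in an ending like _2 or _b are one class to them, and where a whole thing is asked for, a point or a joint stands for the part that bears it (a point fixed in the world has none). Each returns a list of dicts, best first, with "confidence" (0 to 1); they miss things now and then, are a little off and sometimes report something else, mostly with a low value. They report only what shows in the picture. A call takes as long as a camera call. They do not tell look-alikes from the thing itself.
- bot.silhouettes(thing, camera): "mask" (420x560 bool, what is visible of it) and "point" ([column, row] in pixels, amid what is visible of it).
The state is a dict: "time_s": time; "joint_pos": joint angles; "qvel": joint speeds; "effort": joint torques, N m; "tool_pos": TCP position; "tool_rot": TCP orientation; "ft_force": force on the tool from outside, world axes, zero at the start; "ft_torque": the same for the moment, N m; "opening": finger opening in mm; "grasp_force": force on a finger pad.
Only numpy, scipy, OpenCV 4.12 (cv2) and the standard library are available. Lean on these libraries where they do the work, as an engineer would, in place of code of your own. Each camera call takes 0.05 s, during which the arm holds its last target. There are 200 camera calls.

## Working session

There is one attempt and no reset: what is moved stays moved. The work goes in short steps, Python scripts to look and compute and a tool call to move; the robot and the scene stay as the last step left them, time stands still between calls to the robot, and variables do not carry over. Pictures are saved under pics/ and viewed, at most 10 in all, crops included, and the job is handed in when it is done.

Besides the shell and the picture viewer there is one more tool, called after "Emit:" as a command line: name --argument value ..., lists and objects as JSON in quotes. drive_tool: Moves the arm, as the interface text tells. Its arguments: {"type":"object","properties":{"targets":{"type":"array"},"squeeze":{"type":"number"}},"required":["targets"]}

```bash
ls; mkdir -p pics; python3 - <<'E'
from plant import bot
import cv2, numpy as np
s=bot.state(); print(s, bot.grip_depth)
a=bot.grab_frame("scene"); b=bot.grab_frame("side")
for n in("scene","side","wrist"):
    print(n,bot.camera_info(n))
im=np.hstack([a,b]); cv2.imwrite("pics/a.png",a[:,:,::-1]);cv2.imwrite("pics/b.png",b[:,:,::-1])
for t in("tape_center","tin_top","board_edge","lock_tab","apple_near","tuna"):
  for c in("scene","side"):
    try: print(t,c,[(round(d['confidence'],2),d['point'],int(d['mask'].sum())) for d in bot.silhouettes(t,c)])
    except Exception as e: print(t,c,e)
E
```

```text
pics
{'time_s': 0.0, 'joint_pos': array([-1.38680887e+00,  2.59335075e-01,  1.53607103e+00,  2.32172481e-05,
        1.34801024e+00, -2.02797504e-01]), 'qvel': array([ 0.00079123,  0.00056687, -0.000748  ,  0.00044272,  0.00067034,
       -0.00019122]), 'effort': array([-3.29964205e-04, -4.37310505e+01, -2.84004915e+01,  7.17251399e-02,
        4.14226670e-02, -1.39865874e-04]), 'tool_pos': array([ 207.39603006, -508.80948163,  217.82682138]), 'tool_rot': array([ 9.81357972e-01,  1.92186626e-01,  1.98947080e-05, -9.11701522e-04]), 'ft_force': array([-0.92870335,  0.30766951, -0.33028814]), 'ft_torque': array([ 0.00144208, -0.00906483,  0.04428542]), 'grasp_force': 0.0, 'opening': 93.21157005731109} -18.8
scene {'intrinsics': array([[431.14432314,   0.        , 279.91682605],
       [  0.        , 431.14432314, 209.0113895 ],
       [  0.        ,   0.        ,   1.        ]]), 'R': array([[-0.73205845, -0.68090051, -0.02156222],
       [-0.3103759 ,  0.36153649, -0.8791804 ],
       [ 0.60642991, -0.63691904, -0.47600094]]), 't': array([612.23307789, 172.84107322, 837.16901602])}
sid
[... 876 characters left out ...]
0000e+00,
         1.00000000e+00]])}
tape_center scene [(0.91, [268.0, 352.3], 1578), (0.65, [240.0, 238.4], 1856)]
tape_center side [(0.64, [287.9, 347.3], 1146), (0.59, [245.4, 245.2], 1652)]
tin_top scene [(0.91, [251.4, 278.2], 3843)]
tin_top side [(0.63, [253.2, 281.0], 3130)]
board_edge scene [(0.84, [335.9, 234.3], 7192)]
board_edge side [(0.95, [318.6, 214.2], 8018), (0.59, [237.3, 228.3], 155)]
lock_tab scene [(0.55, [236.4, 218.3], 165), (0.39, [257.7, 335.6], 39)]
lock_tab side [(0.66, [238.0, 228.2], 165)]
apple_near scene [(0.68, [344.6, 290.7], 1125)]
apple_near side [(0.57, [338.9, 280.1], 908)]
tuna scene [(0.61, [212.0, 233.5], 438)]
tuna side [(0.63, [204.1, 234.1], 1058)]
```

View pics/a.png

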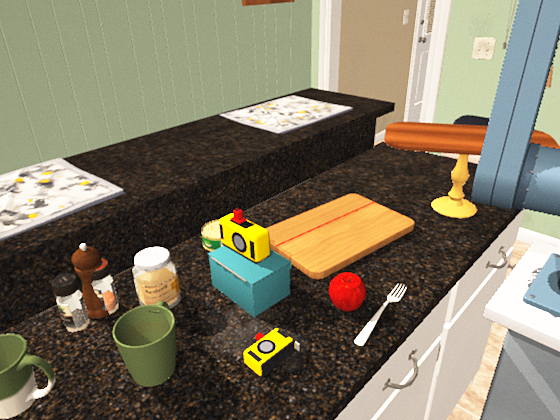

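View pics/b.png

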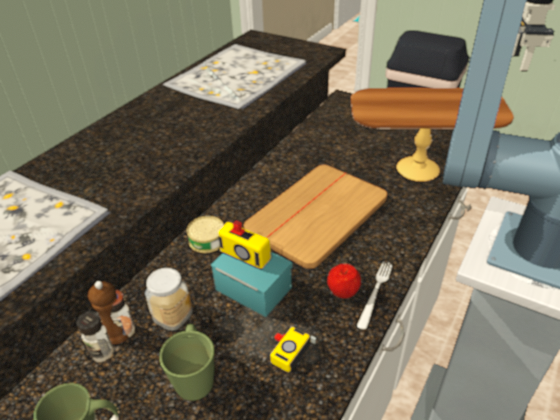

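The scene view shows the large tape on the teal tin at about (242,238), the board at (335,234) with its red line from (275,250) to (350,200), and a small look-alike tape at (268,352). The side view agrees.

```bash
cat > h.py <<'E'
from plant import bot
import cv2, numpy as np
from scipy.spatial.transform import Rotation as Ro
def cam(n, s=None):
    c=bot.camera_info(n); K=c['intrinsics']
    if n!='wrist': return K,c['R'],c['t']
    s=s or bot.state(); T=np.eye(4); T[:3,:3]=Ro.from_quat(s['tool_rot']).as_matrix(); T[:3,3]=s['tool_pos']
    M=np.linalg.inv(T@c['T_tool_cam']); return K,M[:3,:3],M[:3,3]
def back(px,z,C):
    K,R,t=C; px=np.atleast_2d(px).astype(float)
    d=(np.c_[px,np.ones(len(px))]@np.linalg.inv(K).T)@R; o=-R.T@t
    return o+d*((z-o[2])/d[:,2])[:,None]
def proj(X,C):
    K,R,t=C; p=(np.atleast_2d(X)@R.T+t)@K.T; return p[:,:2]/p[:,2:]
def rect(m,z,C):
    p=back(np.argwhere(m)[:,::-1],z,C)[:,:2].astype(np.float32)
    return cv2.minAreaRect(p)
E
python3 - <<'E'
from h import *
for n in("scene","side"):
    C=cam(n); im=bot.grab_frame(n)
    for t,z in(("board_edge",21),("tape_center",142),("tuna",40),("apple_near",36)):
        d=bot.silhouettes(t,n)
        for e in d:
            if e['confidence']>.5: print(n,t,rect(e['mask'],z,C),back(e['point'],z,C).round())
            if t=="board_edge" and e['mask'].sum()>3000:
                h=cv2.cvtColor(im,cv2.COLOR_RGB2HSV); m=e['mask']&((h[:,:,0]<8)|(h[:,:,0]>172))&(h[:,:,1]>150)
                print(' line',m.sum(),rect(m,21,C))
                b=cv2.boxPoints(rect(e['mask'],21,C)); print(b.round())
    lt=bot.silhouettes("lock_tab",n); print(lt and [(e['confidence'],back(e['point'],158,C)) for e in lt])
E
```

```text
scene board_edge ((508.79443359375, 145.89590454101562), (356.7943420410156, 239.22903442382812), 81.31067657470703) [[509. 156.  21.]]
 line 62 ((547.535888671875, 130.57261657714844), (328.0643005371094, 3.587899923324585), 80.9371109008789)
[[364. -12.]
 [600. -49.]
 [654. 304.]
 [418. 340.]]
scene tape_center ((287.0507507324219, 611.8953247070312), (71.18153381347656, 56.81976318359375), 87.7297134399414) [[281. 609. 142.]]
scene tape_center ((518.10302734375, 442.4000244140625), (90.16227722167969, 188.91470336914062), 77.41101837158203) [[506. 449. 142.]]
scene tuna ((696.8689575195312, 382.8703918457031), (40.312049865722656, 127.61140441894531), 54.12062072753906) [[689. 382.  40.]]
scene apple_near ((349.2218933105469, 337.9956970214844), (69.64669036865234, 111.82781982421875), 40.39364242553711) [[348. 342.  36.]]
[(0.58, array([[297.96557562, 612.23579751, 158.        ]]))]
side board_edge ((513.0005493164062, 138.92189025878906), (358.4905090332031, 234.31875610351562), 80.72077941894531) [[503. 160.  21.]]
 line 0 ((0.0, 0.0), (0.0, 0.0), 0.0)
[[368. -19.]
 [600. -57.]
 [658. 297.]
 [426. 335.]]
side tape_center ((528.5672607421875, 435.9825439453125), (88.2961196899414, 146.9071044921875), 78.82132720947266) [[520. 442. 142.]]
side tape_center ((329.14410400390625, 601.1488037109375), (78.93870544433594, 60.71024703979492), 84.29814910888672) [[322. 601. 142.]]
side tuna ((696.424072265625, 368.20867919921875), (79.31246948242188, 121.79594421386719), 29.89626693725586) [[695. 372.  40.]]
side apple_near ((347.8809814453125, 335.12841796875), (72.4726333618164, 96.69976043701172), 3.7088115215301514) [[348. 332.  36.]]
[(0.64, array([[553.07889578, 416.49379555, 158.        ]])), (0.43, array([[343.02190938, 594.16868125, 158.        ]]))]
```

```bash
python3 - <<'E'
from h import *
C=cam("scene"); D=cam("side")
print(back((455,208),0,C), back((418,168),0,D))
# triangulate roller ends / mid
def tri(a,b):
    P=[c[0]@np.c_[c[1],c[2]] for c in(C,D)]
    X=cv2.triangulatePoints(P[0],P[1],np.array(a,float).reshape(2,1),np.array(b,float).reshape(2,1)); return (X[:3]/X[3]).ravel()
print(tri((388,135),(354,104)), tri((462,152),(427,122)))
E
```

```text
[[ 356.00140809 -180.02633239    0.        ]] [[ 3.59257348e+02 -1.87930091e+02 -1.13686838e-13]]
[ 551.00353601 -135.41923797  177.09247388] [ 348.71028575 -138.94091194  175.95444829]
```

Emit:
drive_tool --targets '[{"rotation": [0,0,0],"dp": [0,0,-4.3],"jaw": 1},{"rotation": [0,0,0],"dp": [0,0,-4.3],"jaw": 1},{"rotation": [0,0,0],"dp": [0,0,-4.3],"jaw": 1},{"rotation": [0,0,0],"dp": [0,0,-4.3],"jaw": 1},{"rotation": [0,0,0],"dp": [3.1,-3.86,0],"jaw": 1},{"rotation": [0,0,0],"dp": [3.1,-3.86,0],"jaw": 1},{"rotation": [0,0,0],"dp": [3.1,-3.86,0],"jaw": 1},{"rotation": [0,0,0],"dp": [3.1,-3.86,0],"jaw": 1},{"rotation": [0,0,0],"dp": [3.1,-3.86,0],"jaw": 1},{"rotation": [0,0,0],"dp": [3.1,-3.86,0],"jaw": 1},{"rotation": [0,0,0],"dp": [3.1,-3.86,0],"jaw": 1},{"rotation": [0,0,0],"dp": [3.1,-3.86,0],"jaw": 1},{"rotation": [0,0,0],"dp": [3.1,-3.86,0],"jaw": 1},{"rotation": [0,0,0],"dp": [3.1,-3.86,0],"jaw": 1},{"rotation": [0,0,0],"dp": [3.1,-3.86,0],"jaw": 1},{"rotation": [0,0,0],"dp": [3.1,-3.86,0],"jaw": 1},{"rotation": [0,0,0],"dp": [3.1,-3.86,0],"jaw": 1},{"rotation": [0,0,0],"dp": [3.1,-3.86,0],"jaw": 1},{"rotation": [0,0,0],"dp": [3.1,-3.86,0],"jaw": 1},{"rotation": [0,0,0],"dp": [3.1,-3.86,0],"jaw": 1}]'

```text
time_s: 3.3
tool_pos: [433.9, 252.0, 390.8]
tool_rot: [0.981, 0.192, 0.0, 0.0]
ft_force: [0.9, -0.3, 0.5]
opening: 93.0
grasp_force: 0.0
```

Emit:
drive_tool --targets '[{"rotation": [0,0,7.8],"dp": [0.8,-1,0],"jaw": 1},{"rotation": [0,0,7.8],"dp": [0.8,-1,0],"jaw": 1},{"rotation": [0,0,7.8],"dp": [0.8,-1,0],"jaw": 1},{"rotation": [0,0,7.8],"dp": [0.8,-1,0],"jaw": 1},{"rotation": [0,0,0],"dp": [0,0,0],"jaw": 1}]'

```text
time_s: 3.8
tool_pos: [458.3, 295.2, 390.0]
tool_rot: [0.997, -0.079, -0.0, 0.0]
ft_force: [0.1, 0.0, -0.4]
opening: 92.8
grasp_force: 0.0
```

```bash
cat > look.py <<'E'
import sys
from h import *
s=bot.state(); C=cam("wrist",s); im=bot.grab_frame("wrist")
cv2.imwrite("pics/%s.png"%sys.argv[1],im[:,:,::-1]); np.savez("last.npz",K=C[0],R=C[1],t=C[2])
print(s['tool_pos'],s['tool_rot'],s['time_s'])
for t,z in(("board_edge",21),("tin_top",80),("tape_center",142),("lock_tab",168)):
    for e in bot.silhouettes(t,"wrist")[:2]:
        r=rect(e['mask'],z,C); print(t,round(e['confidence'],2),e['point'],np.round(r[0]),np.round(r[1]),round(r[2],1),cv2.boxPoints(r).round().tolist())
E
python3 look.py w1
```

```text
[458.27615245 295.17945187 389.95951105] [ 9.96882043e-01 -7.89052619e-02 -3.78996697e-04  9.54463367e-05] 3.8
board_edge 0.74 [383.3, 103.2] [519. 133.] [339. 219.] 80.9 [[384.0, -17.0], [601.0, -52.0], [654.0, 283.0], [438.0, 317.0]]
tin_top 0.83 [202.3, 144.7] [523. 420.] [113. 138.] 86.0 [[450.0, 369.0], [588.0, 359.0], [595.0, 471.0], [458.0, 481.0]]
tape_center 0.97 [174.8, 117.3] [546. 405.] [ 52. 109.] 88.8 [[491.0, 380.0], [600.0, 378.0], [601.0, 430.0], [492.0, 432.0]]
tape_center 0.55 [156.1, 237.2] [415. 468.] [68. 53.] 86.3 [[386.0, 436.0], [439.0, 433.0], [443.0, 500.0], [390.0, 504.0]]
lock_tab 0.94 [164.3, 114.0] [559. 407.] [22. 24.] 80.9 [[546.0, 397.0], [569.0, 394.0], [573.0, 416.0], [549.0, 420.0]]
lock_tab 0.42 [154.7, 219.8] [439. 448.] [13. 14.] 80.9 [[432.0, 442.0], [445.0, 440.0], [447.0, 453.0], [434.0, 456.0]]
```

View pics/w1.png

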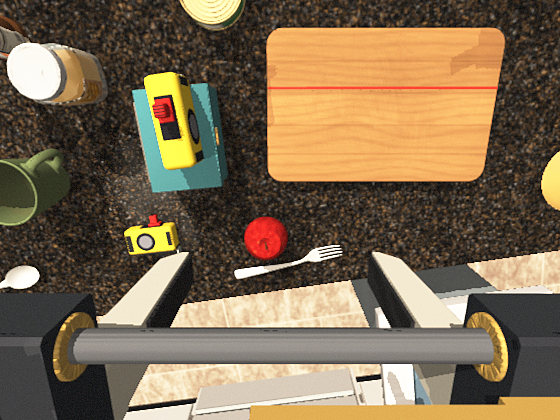

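```bash
python3 - <<'E'
from h import *
d=np.load("last.npz");C=(d['K'],d['R'],d['t'])
p=back([(145,76),(164,168),(179,73)],142,C); print(p.round(1),np.degrees(np.arctan2(*(p[0]-p[1])[1::-1])))
t=back([(133,92),(215,85),(227,187),(153,192)],80,C); print(t.round(1))
b=back([(268,29),(504,29),(484,181),(268,181),(268,88),(497,88)],21,C);print(b.round(1))
R=Ro.from_quat([.997,-.079,0,0]).as_matrix(); print((R.T@(np.array([545,412,270])-[458.3,295.2,390])).round(1))
E
```

```text
[[599.2 426.1 142. ]
 [494.8 431.3 142. ]
 [596.2 387.6 142. ]] -2.8519268755399367
[[592.1 468.4  80. ]
 [583.6 360.5  80. ]
 [448.1 372.3  80. ]
 [457.7 477.7  80. ]]
[[649.8 281.   21. ]
 [597.6 -46.6  21. ]
 [382.2 -20.9  21. ]
 [436.4 317.3  21. ]
 [573.  294.1  21. ]
 [519.9 -38.5  21. ]]
[  67.2 -129.   120. ]
```

Emit:
drive_tool --targets '[{"rotation": [0,0,0],"dp": [1.7,-3.2,3.0],"jaw": 1},{"rotation": [0,0,0],"dp": [1.7,-3.2,3.0],"jaw": 1},{"rotation": [0,0,0],"dp": [1.7,-3.2,3.0],"jaw": 1},{"rotation": [0,0,0],"dp": [1.7,-3.2,3.0],"jaw": 1},{"rotation": [0,0,-5.5],"dp": [0,0,0],"jaw": 1},{"rotation": [0,0,0],"dp": [0,0,0],"jaw": 1}]'

```text
time_s: 4.65
tool_pos: [544.8, 409.9, 268.0]
tool_rot: [1.0, -0.03, -0.002, 0.001]
ft_force: [-0.0, -1.8, 0.4]
opening: 93.0
grasp_force: 0.0
```

```bash
cat > fit.py <<'E'
import sys
from h import *
from scipy.optimize import minimize
s=bot.state(); C=cam("wrist",s); im=bot.grab_frame("wrist"); z0=float(sys.argv[2])
cv2.imwrite("pics/%s.png"%sys.argv[1],im[:,:,::-1])
e=bot.silhouettes("tape_center","wrist")
e=max(e,key=lambda e:e['mask'].sum())
h=cv2.cvtColor(im,cv2.COLOR_RGB2HSV)
def boxpts(p,lo,hi):
    c,s_=np.cos(p[2]),np.sin(p[2]); return np.array([[p[0]+c*a-s_*b,p[1]+s_*a+c*b,z] for a in lo[0:1]+hi[0:1] for b in lo[1:2]+hi[1:2] for z in (lo[2],hi[2])])
S=8
def f(p):
    m=np.zeros((420,560),np.uint8)
    cv2.fillConvexPoly(m,cv2.convexHull((proj(boxpts(p,[-55,-20,z0],[55,20,z0+62]),C)*2**S).round().astype(np.int32)),255,cv2.LINE_AA,S)
    m=m/255.; k=e['mask'].astype(float); return 1-np.minimum(m,k).sum()/np.maximum(m,k).sum()
best=min((minimize(f,[float(sys.argv[3]),float(sys.argv[4]),np.radians(float(sys.argv[5])+a)],method='Nelder-Mead',options=dict(initial_simplex=None,xatol=.05,fatol=1e-5)) for a in(-3,3)),key=lambda r:r.fun)
x=best.x; print(s['tool_pos'].round(1),s['tool_rot'].round(4),'fit',x[:2].round(1),np.degrees(x[2]).round(2),best.fun)
for q in bot.silhouettes("lock_tab","wrist")[:1]: print('tab',q['confidence'],q['point'],back(q['point'],z0+62+20,C).round(1))
cv2.polylines(im,[cv2.convexHull(proj(boxpts(x,[-55,-20,z0],[55,20,z0+62]),C).round().astype(np.int32))],True,(255,0,255))
cv2.imwrite("pics/%s.png"%sys.argv[1],im[:,:,::-1])
np.savez("last.npz",K=C[0],R=C[1],t=C[2])
E
python3 fit.py w2 80 545 409 -3.5
```

```text
[544.8 409.9 268. ] [ 0.9996 -0.0296 -0.0019  0.0011] fit [548.7 412.2] -1.33 0.08200339982672189
tab 0.54 [210.3, 289.0] [[477.5 475.4 162. ]]
```

View pics/w2.png

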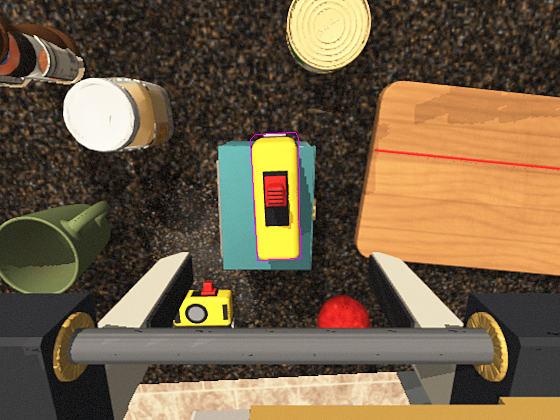

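The large tape is centred at (276,198) with its nose up (hook edge at row 134), and its tab at (275,190). The board line runs from (374,150) to (560,167).

```bash
python3 - <<'E'
from h import *
d=np.load("last.npz");C=(d['K'],d['R'],d['t'])
p=back([(253,138),(297,138),(300,259),(257,260)],142,C);print(p.round(1),p.mean(0))
print(np.degrees([np.arctan2(*(p[i]-p[j])[1::-1]) for i,j in((0,3),(1,2))]))
print(back([(219,143),(315,145),(312,269),(222,269)],80,C).round(1))
b=back([(374,150),(559,167)],21,C);print(b.round(1), np.degrees(np.arctan2(*(b[0]-b[1])[1::-1]))-90)
print(back([(275,190)],165,C).round(1))
E
```

```text
[[604.4 428.4 142. ]
 [602.2 391.8 142. ]
 [492.4 394.  142. ]
 [493.8 433.8 142. ]] [548.21810257 412.00483111 142.        ]
[-2.81296258 -1.16186047]
[[597.2 468.1  80. ]
 [589.4 370.8  80. ]
 [451.1 378.5  80. ]
 [457.4 480.3  80. ]]
[[573.3 294.9  21. ]
 [539.4  70.4  21. ]] -8.602687655784948
[[564.2 412.4 165. ]]
```

Emit:
drive_tool --targets '[{"rotation": [0,0,-0.6],"dp": [0.3,-0.2,4.2],"jaw": 1},{"rotation": [0,0,0],"dp": [0,0,4.2],"jaw": 1},{"rotation": [0,0,0],"dp": [0,0,4.2],"jaw": 1},{"rotation": [0,0,0],"dp": [0,0,4.1],"jaw": -1},{"rotation": [0,0,0],"dp": [0,0,0],"jaw": -1},{"rotation": [0,0,0],"dp": [0,0,0],"jaw": -1},{"rotation": [0,0,0],"dp": [0,0,0],"jaw": -1},{"rotation": [0,0,0],"dp": [0,0,0],"jaw": -1},{"rotation": [0,0,0],"dp": [0,0,0],"jaw": -1},{"rotation": [0,0,0],"dp": [0,0,0],"jaw": -1}]' --squeeze 40

```text
time_s: 5.8
tool_pos: [548.7, 412.3, 105.0]
tool_rot: [1.0, -0.026, 0.001, -0.001]
ft_force: [0.1, 5.8, 3.9]
opening: 41.7
grasp_force: 3.5
```

Emit:
drive_tool --targets '[{"rotation": [0,0,0],"dp": [0,0,0],"jaw": -1},{"rotation": [0,0,0],"dp": [0,0,0],"jaw": -1},{"rotation": [0,0,0],"dp": [0,0,0],"jaw": -1}]'

```text
time_s: 6.1
tool_pos: [548.8, 412.8, 105.0]
tool_rot: [1.0, -0.026, 0.001, -0.001]
ft_force: [-0.3, 1.8, 6.5]
opening: 39.8
grasp_force: 39.7
```

Emit:
drive_tool --targets '[{"rotation": [0,0,0],"dp": [0,0,-4],"jaw": -1},{"rotation": [0,0,0],"dp": [0,0,-4],"jaw": -1},{"rotation": [0,0,0],"dp": [0.77,4.5,0],"jaw": -1},{"rotation": [0,0,0],"dp": [0.77,4.5,0],"jaw": -1},{"rotation": [0,0,0],"dp": [0.77,4.5,1.9],"jaw": -1},{"rotation": [0,0,0],"dp": [0.77,4.5,1.9],"jaw": -1},{"rotation": [0,0,0],"dp": [0.77,4.5,1.9],"jaw": -1},{"rotation": [0,0,0],"dp": [0.77,4.5,1.9],"jaw": -1},{"rotation": [0,0,6],"dp": [0,0,0],"jaw": -1},{"rotation": [0,0,0],"dp": [0,0,0],"jaw": -1},{"rotation": [0,0,0],"dp": [0,0,0],"jaw": -1}]'

```text
time_s: 7.2
tool_pos: [579.8, 140.0, 106.7]
tool_rot: [0.997, -0.077, -0.001, 0.0]
ft_force: [0.5, -0.7, -6.8]
opening: 39.9
grasp_force: 39.7
```

```bash
python3 - <<'E'
from h import *
s=bot.state(); C=cam("wrist",s); im=bot.grab_frame("wrist"); print(s['tool_pos'],s['tool_rot'])
np.savez("last.npz",K=C[0],R=C[1],t=C[2]); cv2.imwrite("pics/w3.png",im[:,:,::-1])
R=Ro.from_quat(s['tool_rot']).as_matrix()
u=np.array([.9877,-.1564,0]); 
print('nose top corner px pred', proj([s['tool_pos']+u*55+[0,0,62-25]],C))
E
```

```text
[579.75218998 140.04161271 106.71732707] [ 9.97046961e-01 -7.67864728e-02 -1.09302466e-03  1.00979436e-05]
nose top corner px pred [[280.47228616 179.52600923]]
```

View pics/w3.png

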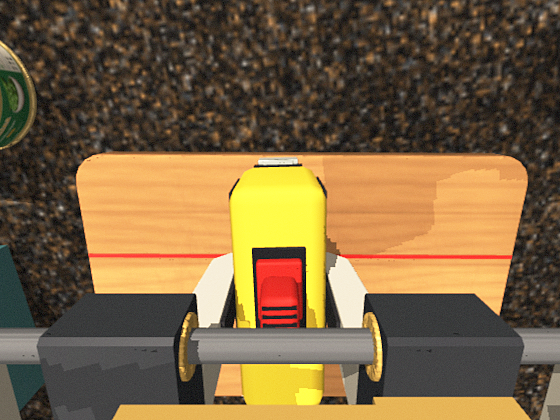

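The held tape is over the board, hook at (278,162). The far edge is near row 155-157 and the red line runs from (92,255) to (512,257).

```bash
python3 - <<'E'
from h import *
d=np.load("last.npz");C=(d['K'],d['R'],d['t'])
im=cv2.imread("pics/w3.png")[:,:,::-1].astype(int)
u=np.array([np.cos(np.radians(8.9)),-np.sin(np.radians(8.9))])
for c in (130,180,400,450): print(c,[tuple(im[r,c]) for r in range(149,162)])
L=[];
for c in list(range(110,190,8))+list(range(370,500,8)):
    sc=im[240:272,c,0]-1.0*im[240:272,c,1]; w=np.clip(sc-90,0,None); L.append((c,240+(w*np.arange(32)).sum()/w.sum()))
X=back(L,21,C)[:,:2]; k=np.polyfit(X[:,1],X[:,0],1); print('line x=',k,'yaw',-np.degrees(np.arctan(k[0])), 'x at y=140',np.polyval(k,140))
tcp=np.array([579.75,140.04])
ln=np.array([np.polyval(k,140),140]); print('tcp ahead of line along u',(tcp-ln)@u)
for r in(152,154,156,158): print(r,(back([(200,r)],21,C)[0,:2]-ln)@u)
for r in(158,160,162,164,166): print('hook',r,[round((back([(278,r)],z,C)[0,:2]-tcp)@u,1) for z in(82,87,92)])
E
```

```text
130 [(np.int64(59), np.int64(44), np.int64(32)), (np.int64(46), np.int64(42), np.int64(40)), (np.int64(84), np.int64(64), np.int64(44)), (np.int64(130), np.int64(90), np.int64(52)), (np.int64(147), np.int64(94), np.int64(53)), (np.int64(226), np.int64(143), np.int64(79)), (np.int64(255), np.int64(191), np.int64(106)), (np.int64(254), np.int64(196), np.int64(111)), (np.int64(251), np.int64(194), np.int64(108)), (np.int64(250), np.int64(188), np.int64(108)), (np.int64(249), np.int64(184), np.int64(103)), (np.int64(250), np.int64(193), np.int64(108)), (np.int64(249), np.int64(189), np.int64(101))]
180 [(np.int64(30), np.int64(23), np.int64(19)), (np.int64(28), np.int64(23), np.int64(24)), (np.int64(74), np.int64(57), np.int64(34)), (np.int64(117), np.int64(78), np.int64(40)), (np.int64(132), np.int64(86), np.int64(48)), (np.int64(203), np.int64(132), np.int64(74)), (np.int64(254), np.int64(185), np.int64(103)), (np.int64(255), np.int64(204), np.int64(116)), (np.int64(251), np.int64(194), np.int64(105)), (np.int64(250), np.int64(189), np.int64(105)), (np.int64(251), np.int64(195), np.int
[... 1135 characters left out ...]
167), np.int64(93)), (np.int64(237), np.int64(166), np.int64(97)), (np.int64(234), np.int64(162), np.int64(90)), (np.int64(233), np.int64(159), np.int64(86))]
line x= [1.60418746e-01 5.26697405e+02] yaw -9.11366891350918 x at y=140 549.1560296564702
tcp ahead of line along u 30.2194264184944
152 81.79221270185602
154 80.34947774961104
156 78.90195096235732
158 77.44960842730525
hook 158 [np.float64(55.2), np.float64(55.8), np.float64(56.5)]
hook 160 [np.float64(54.1), np.float64(54.7), np.float64(55.4)]
hook 162 [np.float64(53.0), np.float64(53.7), np.float64(54.4)]
hook 164 [np.float64(51.9), np.float64(52.6), np.float64(53.3)]
hook 166 [np.float64(50.7), np.float64(51.5), np.float64(52.3)]
```

Emit:
drive_tool --targets '[{"rotation": [0,0,0.3],"dp": [0.4,0,0],"jaw": -1},{"rotation": [0,0,0],"dp": [0,0,3],"jaw": -1},{"rotation": [0,0,0],"dp": [0,0,2],"jaw": -1},{"rotation": [0,0,0],"dp": [0,0,0.7],"jaw": -1},{"rotation": [0,0,0],"dp": [0,0,0],"jaw": -1},{"rotation": [0,0,0],"dp": [0,0,0],"jaw": -1}]'

```text
time_s: 7.85
tool_pos: [585.3, 139.8, 51.7]
tool_rot: [0.997, -0.08, 0.001, -0.0]
ft_force: [0.5, -0.2, -6.6]
opening: 39.9
grasp_force: 39.7
```

Emit:
drive_tool --targets '[{"rotation": [0,0,0],"dp": [0,0,0.4],"jaw": -1},{"rotation": [0,0,0],"dp": [0,0,0],"jaw": -1},{"rotation": [0,0,0],"dp": [-0.5,0,0],"jaw": -1},{"rotation": [0,0,0],"dp": [-1,0,0],"jaw": -1},{"rotation": [0,0,0],"dp": [-1,0,0],"jaw": -1},{"rotation": [0,0,0],"dp": [-1,0,0],"jaw": -1},{"rotation": [0,0,0],"dp": [-1,0,0],"jaw": -1},{"rotation": [0,0,0],"dp": [-1,0,0],"jaw": -1},{"rotation": [0,0,0],"dp": [-1,0,0],"jaw": -1},{"rotation": [0,0,0],"dp": [0,0,0],"jaw": -1},{"rotation": [0,0,0],"dp": [0,0,0],"jaw": -1}]'

```text
time_s: 8.95
tool_pos: [519.6, 150.0, 46.6]
tool_rot: [0.997, -0.08, -0.0, -0.0]
ft_force: [1.4, -1.0, -6.7]
opening: 39.7
grasp_force: 39.7
```

```bash
cat > line.py <<'E'
import sys
from h import *
s=bot.state(); C=cam("wrist",s); im=bot.grab_frame("wrist"); n=sys.argv[1]; print(s['tool_pos'].round(2),s['tool_rot'].round(4),s['ft_force'].round(1))
np.savez("last.npz",K=C[0],R=C[1],t=C[2]); cv2.imwrite(f"pics/{n}.png",im[:,:,::-1])
im=im.astype(int); ax=np.array([s['tool_pos']+Ro.from_quat(s['tool_rot']).as_matrix()@[-0,0,0]])
# search red near predicted line, columns off the tape
y=np.r_[np.arange(20,95,6),np.arange(185,270,6)]; L=[]
for yy in y:
    p=proj([[526.7+.1604*yy,yy,21]],C)[0]; c,r=p.round().astype(int)
    if not(0<=c<560 and 25<=r<395): continue
    rr=np.arange(r-25,r+26) if r<394 else None
    rr=rr[(rr>=0)&(rr<420)]
    w=np.clip(im[rr,c,0]-im[rr,c,1]-100,0,None)
    if w.sum()>60: L.append((c,(w*rr).sum()/w.sum()))
X=back(L,21,C)[:,:2]; k=np.polyfit(X[:,1],X[:,0],1); res=X[:,0]-np.polyval(k,X[:,1]); print(len(L),'line',k,'res',np.abs(res).max(),'yaw',-np.degrees(np.arctan(k[0])))
a=np.arctan(k[0]); u=np.array([np.cos(a),-np.sin(a)]); t=s['tool_pos'][:2]; print('tcp ahead of line',(t-[np.polyval(k,t[1]),t[1]])@u)
E
python3 line.py w4
```

```text
[519.62 150.02  46.65] [ 9.968e-01 -8.030e-02 -4.000e-04 -1.000e-04] [ 1.4 -1.  -6.7]
28 line [1.60171872e-01 5.26710659e+02] res 0.06991448092310293 yaw -9.099878410043297
tcp ahead of line -30.73179359773709
```

View pics/w4.png

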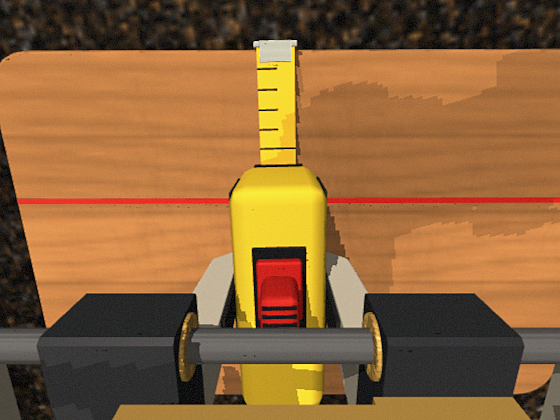

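The hook is seated on the far edge at (276,50), blade out with ticks at rows 68 to 149, nose near row 166, red line on row 200. The board has not moved.

```bash
python3 - <<'E'
from h import *
d=np.load("last.npz");C=(d['K'],d['R'],d['t'])
im=cv2.imread("pics/w4.png").astype(int)
col=im[40:180,264:274,2].mean(1); 
print([(40+i,int(v)) for i,v in enumerate(col)])
a=np.arctan(.16017); u=np.array([np.cos(a),-np.sin(a)]); ln=np.array([526.71+.16017*150,150])
for z in(24,27,30,33): print(z,[(r,((back([(270,r)],z,C)[0,:2]-ln)@u).round(1)) for r in(41,52,62,68,89,110,129,149,164,167)])
E
```

```text
[(40, 193), (41, 217), (42, 210), (43, 194), (44, 202), (45, 206), (46, 204), (47, 207), (48, 207), (49, 210), (50, 211), (51, 210), (52, 207), (53, 206), (54, 205), (55, 202), (56, 204), (57, 207), (58, 209), (59, 207), (60, 204), (61, 169), (62, 226), (63, 250), (64, 245), (65, 247), (66, 255), (67, 213), (68, 65), (69, 78), (70, 254), (71, 254), (72, 249), (73, 248), (74, 248), (75, 248), (76, 248), (77, 247), (78, 247), (79, 248), (80, 248), (81, 248), (82, 248), (83, 247), (84, 248), (85, 248), (86, 249), (87, 255), (88, 212), (89, 62), (90, 104), (91, 254), (92, 253), (93, 248), (94, 248), (95, 248), (96, 248), (97, 247), (98, 247), (99, 248), (100, 248), (101, 248), (102, 247), (103, 248), (104, 247), (105, 248), (106, 249), (107, 254), (108, 247), (109, 118), (110, 38), (111, 255), (112, 255), (113, 248), (114, 248), (115, 248), (116, 248), (117, 248), (118, 248), (119, 247), (120, 248), (121, 248), (122, 248), (123, 248), (124, 247), (125, 248), (126, 250), (127, 255), (128, 209), (129, 57), (130, 138), (131, 254), (132, 252), (133, 248), (134, 248), (135, 247), (136, 248), 
[... 807 characters left out ...]
.4)), (62, np.float64(72.8)), (68, np.float64(70.1)), (89, np.float64(60.2)), (110, np.float64(49.9)), (129, np.float64(40.3)), (149, np.float64(29.9)), (164, np.float64(21.9)), (167, np.float64(20.3))]
30 [(41, np.float64(81.8)), (52, np.float64(77.0)), (62, np.float64(72.5)), (68, np.float64(69.7)), (89, np.float64(60.0)), (110, np.float64(49.9)), (129, np.float64(40.5)), (149, np.float64(30.2)), (164, np.float64(22.3)), (167, np.float64(20.7))]
33 [(41, np.float64(81.3)), (52, np.float64(76.5)), (62, np.float64(72.1)), (68, np.float64(69.4)), (89, np.float64(59.8)), (110, np.float64(49.9)), (129, np.float64(40.6)), (149, np.float64(30.5)), (164, np.float64(22.8)), (167, np.float64(21.2))]
```

Emit:
drive_tool --targets '[{"rotation": [0,0,0],"dp": [-1,0,0],"jaw": -1},{"rotation": [0,0,0],"dp": [-0.8,0,0],"jaw": -1},{"rotation": [0,0,0],"dp": [-0.4,0,0],"jaw": -1},{"rotation": [0,0,0],"dp": [0,0,0.05],"jaw": -1},{"rotation": [0,0,0],"dp": [0,0,0.05],"jaw": -1},{"rotation": [0,0,0],"dp": [0,0,0],"jaw": -1}]'

```text
time_s: 9.6
tool_pos: [498.9, 153.3, 45.7]
tool_rot: [0.997, -0.08, 0.0, -0.0]
ft_force: [2.7, 0.1, -6.1]
opening: 39.9
grasp_force: 39.7
```

```bash
cat > nose.py <<'E'
import sys
from h import *
d=np.load("last.npz");C=(d['K'],d['R'],d['t'])
im=cv2.imread(f"pics/{sys.argv[1]}.png").astype(int)
a=np.arctan(.16017); u=np.array([np.cos(a),-np.sin(a)]); ln=np.array([526.71+.16017*150,150])
col=im[:,264:274,2].mean(1)
for r in np.where(col[30:230]<150)[0]+30: print(r,int(col[r]),((back([(270,r)],28,C)[0,:2]-ln)@u).round(1),end='; ')
E
python3 line.py w5; python3 nose.py w5
```

```text
[498.9  153.31  45.72] [ 9.968e-01 -8.050e-02  2.000e-04 -1.000e-04] [ 2.7  0.1 -6.1]
28 line [1.59945700e-01 5.26752193e+02] res 0.08495309560078113 yaw -9.087243375887049
tcp ahead of line -51.71899925011251
44 107 59.8; 45 2 59.3; 66 64 49.8; 67 77 49.4; 87 71 40.0; 88 83 39.6; 108 1 29.9; 127 101 20.5; 128 70 20.0; 146 125 10.7; 147 39 10.2; 165 14 0.7; 166 7 0.1;
```

Emit:
drive_tool --targets '[{"rotation": [0,0,0],"dp": [-0.09,0,0],"jaw": -1},{"rotation": [0,0,0],"dp": [0,0,0.05],"jaw": -1},{"rotation": [0,0,0],"dp": [0,0,0.03],"jaw": -1},{"rotation": [0,0,0],"dp": [0,0,0],"jaw": -1}]'

```text
time_s: 10.05
tool_pos: [497.9, 153.4, 45.3]
tool_rot: [0.997, -0.081, 0.0, -0.0]
ft_force: [1.2, -0.9, -1.5]
opening: 39.8
grasp_force: 39.7
```

Emit:
drive_tool --targets '[{"rotation": [0,0,0],"dp": [0,0,0],"jaw": 0.2},{"rotation": [0,0,0],"dp": [0,0,0],"jaw": 0.2},{"rotation": [0,0,0],"dp": [0,0,0],"jaw": 0.2},{"rotation": [0,0,0],"dp": [0,0,-1],"jaw": 0.2},{"rotation": [0,0,0],"dp": [0,0,-4.5],"jaw": 0.2},{"rotation": [0,0,0],"dp": [0,0,-4.5],"jaw": 0.2},{"rotation": [0,0,0],"dp": [0,0,0],"jaw": -1},{"rotation": [0,0,0],"dp": [0,0,0],"jaw": -1}]'

```text
time_s: 10.85
tool_pos: [498.5, 153.5, 146.7]
tool_rot: [0.997, -0.08, 0.002, -0.0]
ft_force: [0.5, -0.6, -0.6]
opening: 44.2
grasp_force: 0.0
```

```bash
python3 line.py w6; python3 nose.py w6; python3 - <<'E'
from h import *
d=np.load("last.npz");C=(d['K'],d['R'],d['t']); t=bot.state()['tool_pos']
a=np.arctan(.16017); u=np.array([np.cos(a),-np.sin(a)]);v=np.array([np.sin(a),np.cos(a)])
for e in bot.silhouettes("lock_tab","wrist")[:1]:
    r=np.argwhere(e['mask'])[:,::-1]; print(e['confidence'],e['point'],r.min(0),r.max(0))
    p=back([e['point'],(r[:,0].mean(),r[:,1].min()),(r[:,0].mean(),r[:,1].max())],109,C)[:,:2]-t[:2]; print((p@u).round(1),(p@v).round(1))
print(proj([[t[0],t[1],109]],C), bot.state()['opening'])
E
```

```text
[498.5  153.48 146.68] [ 9.968e-01 -8.050e-02  1.800e-03 -3.000e-04] [ 0.5 -0.6 -0.6]
28 line [1.59854148e-01 5.26781544e+02] res 0.17889549203698607 yaw -9.082128599353966
tcp ahead of line -52.15292537446659
30 42 86.9; 31 47 86.3; 32 48 85.6; 33 42 84.9; 34 34 84.2; 35 25 83.5; 36 5 82.9; 56 137 69.0; 69 146 59.8; 83 85 49.7; 122 141 20.3; 135 132 10.1; 148 31 -0.3; 149 134 -1.1; 193 81 -38.1; 194 28 -39.0; 195 41 -39.9; 196 39 -40.7; 197 37 -41.6; 198 23 -42.5; 199 118 -43.4; 220 116 -62.2; 225 126 -66.8; 0.76 [280.2, 219.3] [267 199] [294 236]
[16.7 29.7  5.6] [ 0.1 -0.3 -0.2]
[[280.39889539 244.34832971]] 36.25430325511175
```

View pics/w6.png

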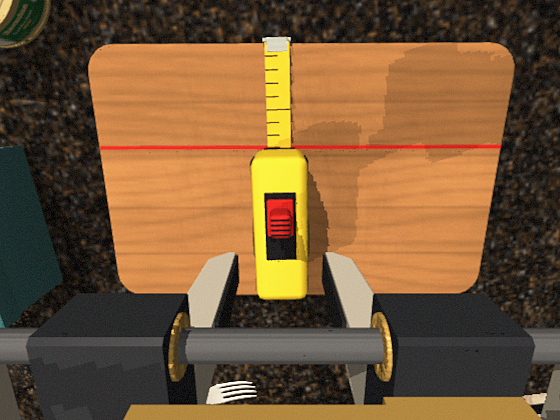

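The nose stands on the red line (row 148), hook on the far edge at (277,42), and the red lock is at (280,222).

Emit:
drive_tool --targets '[{"rotation": [0,0,0],"dp": [3.9,0,0],"jaw": -1},{"rotation": [0,0,0],"dp": [0,0,0],"jaw": -1},{"rotation": [0,0,0],"dp": [0,0,2.5],"jaw": -1},{"rotation": [0,0,0],"dp": [0,0,2.0],"jaw": -1},{"rotation": [0,0,0],"dp": [0,0,0.4],"jaw": -1},{"rotation": [0,0,0],"dp": [-0.4,0,0],"jaw": -1},{"rotation": [0,0,0],"dp": [0,0,0],"jaw": -1},{"rotation": [0,0,0],"dp": [0,0,0],"jaw": -1}]' --squeeze 10

```text
time_s: 11.75
tool_pos: [532.6, 147.9, 96.9]
tool_rot: [0.997, -0.08, 0.001, -0.0]
ft_force: [1.0, 0.1, 0.5]
opening: 0.8
grasp_force: 0.0
```

Emit:
drive_tool --targets '[{"rotation": [0,0,0],"dp": [-0.3,0,0],"jaw": -1},{"rotation": [0,0,0],"dp": [-0.3,0,0],"jaw": -1},{"rotation": [0,0,0],"dp": [-0.3,0,0],"jaw": -1},{"rotation": [0,0,0],"dp": [0,0,0],"jaw": -1}]'

```text
time_s: 12.15
tool_pos: [523.5, 149.2, 96.3]
tool_rot: [0.997, -0.08, 0.001, -0.0]
ft_force: [-0.0, 0.3, 0.5]
opening: 0.8
grasp_force: 0.3
```

Emit:
drive_tool --targets '[{"rotation": [0,0,0],"dp": [-0.2,0,0],"jaw": -1},{"rotation": [0,0,0],"dp": [-0.2,0,0],"jaw": -1}]'

```text
time_s: 12.35
tool_pos: [520.0, 149.7, 96.3]
tool_rot: [0.997, -0.081, 0.001, -0.0]
ft_force: [2.0, 0.1, 2.4]
opening: 0.6
grasp_force: 1.0
```

Emit:
drive_tool --targets '[{"rotation": [0,0,0],"dp": [-0.2,0,0],"jaw": -1}]'

```text
time_s: 12.45
tool_pos: [517.7, 150.1, 96.1]
tool_rot: [0.997, -0.081, 0.0, -0.0]
ft_force: [1.5, -0.6, 1.3]
opening: 0.5
grasp_force: 1.0
```

Emit:
drive_tool --targets '[{"rotation": [0,0,0],"dp": [-0.15,0,0],"jaw": -1}]'

```text
time_s: 12.55
tool_pos: [516.0, 150.4, 96.0]
tool_rot: [0.997, -0.081, 0.0, 0.0]
ft_force: [2.1, -1.0, 0.7]
opening: 0.4
grasp_force: 1.0
```

Emit:
drive_tool --targets '[{"rotation": [0,0,0],"dp": [-0.1,0,0],"jaw": -1}]'

```text
time_s: 12.65
tool_pos: [514.9, 150.6, 95.9]
tool_rot: [0.997, -0.081, 0.0, 0.0]
ft_force: [1.4, -1.1, 1.3]
opening: 0.6
grasp_force: 1.0
```

Emit:
drive_tool --targets '[{"rotation": [0,0,0],"dp": [-0.1,0,0],"jaw": -1}]'

```text
time_s: 12.75
tool_pos: [514.0, 150.7, 95.9]
tool_rot: [0.997, -0.081, 0.0, 0.0]
ft_force: [2.1, -1.2, 1.3]
opening: 0.4
grasp_force: 1.2
```

Emit:
drive_tool --targets '[{"rotation": [0,0,0],"dp": [-0.1,0,0],"jaw": -1}]'

```text
time_s: 12.85
tool_pos: [513.1, 150.8, 95.9]
tool_rot: [0.997, -0.081, 0.0, 0.0]
ft_force: [3.3, -1.0, 1.2]
opening: 0.0
grasp_force: 1.4
```

Emit:
drive_tool --targets '[{"rotation": [0,0,0],"dp": [-0.06,0,0],"jaw": -1}]'

```text
time_s: 12.95
tool_pos: [512.6, 150.9, 95.9]
tool_rot: [0.997, -0.081, 0.0, 0.0]
ft_force: [2.7, -0.9, 1.3]
opening: 0.3
grasp_force: 1.5
```

Emit:
drive_tool --targets '[{"rotation": [0,0,0],"dp": [-0.06,0,0],"jaw": -1}]'

```text
time_s: 13.05
tool_pos: [512.0, 151.0, 95.9]
tool_rot: [0.997, -0.081, 0.0, 0.0]
ft_force: [2.6, -1.1, 1.3]
opening: 0.4
grasp_force: 1.6
```

Emit:
drive_tool --targets '[{"rotation": [0,0,0],"dp": [-0.06,0,0],"jaw": -1}]'

```text
time_s: 13.15
tool_pos: [511.5, 151.1, 95.9]
tool_rot: [0.997, -0.081, 0.0, 0.0]
ft_force: [3.5, -1.5, 1.0]
opening: 0.5
grasp_force: 1.9
```

Emit:
drive_tool --targets '[{"rotation": [0,0,0],"dp": [-0.06,0,0],"jaw": -1}]'

```text
time_s: 13.25
tool_pos: [511.3, 151.2, 96.0]
tool_rot: [0.997, -0.081, 0.001, -0.0]
ft_force: [4.9, -1.9, 1.2]
opening: 0.4
grasp_force: 2.6
```

Emit:
drive_tool --targets '[{"rotation": [0,0,0],"dp": [-0.06,0,0],"jaw": -1}]'

```text
time_s: 13.35
tool_pos: [511.0, 151.2, 96.2]
tool_rot: [0.997, -0.081, 0.001, -0.0]
ft_force: [4.9, -2.2, 1.6]
opening: 1.1
grasp_force: 2.9
```

Emit:
drive_tool --targets '[{"rotation": [0,0,0],"dp": [-0.04,0,0],"jaw": -1}]'

```text
time_s: 13.45
tool_pos: [510.9, 151.3, 96.3]
tool_rot: [0.997, -0.081, 0.001, -0.0]
ft_force: [5.4, -1.6, 2.1]
opening: 0.1
grasp_force: 3.0
```

Emit:
drive_tool --targets '[{"rotation": [0,0,0],"dp": [-0.04,0,0],"jaw": -1}]'

```text
time_s: 13.55
tool_pos: [510.7, 151.3, 96.4]
tool_rot: [0.997, -0.081, 0.002, -0.0]
ft_force: [5.0, -2.3, 1.9]
opening: 0.5
grasp_force: 3.1
```

Emit:
drive_tool --targets '[{"rotation": [0,0,0],"dp": [0,0,0],"jaw": -1}]'

```text
time_s: 13.65
tool_pos: [510.7, 151.3, 96.5]
tool_rot: [0.997, -0.081, 0.002, -0.0]
ft_force: [5.2, -1.2, 1.3]
opening: 0.5
grasp_force: 3.0
```

Emit:
drive_tool --targets '[{"rotation": [0,0,0],"dp": [0.7,0,0],"jaw": -1},{"rotation": [0,0,0],"dp": [0,0,-2.5],"jaw": -1},{"rotation": [0,0,0],"dp": [0,0,-2.5],"jaw": 0.5},{"rotation": [0,0,0],"dp": [-1.9,0,0],"jaw": 0.5},{"rotation": [0,0,0],"dp": [0,0,0],"jaw": 0.5},{"rotation": [0,0,0],"dp": [0,0,0],"jaw": 0.5}]'

```text
time_s: 14.25
tool_pos: [496.4, 153.6, 145.1]
tool_rot: [0.997, -0.08, -0.001, 0.0]
ft_force: [0.2, 0.5, -0.3]
opening: 27.4
grasp_force: 0.0
```

```bash
python3 line.py w7; python3 nose.py w7; python3 - <<'E'
from h import *
d=np.load("last.npz");C=(d['K'],d['R'],d['t']); t=bot.state()['tool_pos']
a=np.arctan(.16017); u=np.array([np.cos(a),-np.sin(a)]);v=np.array([np.sin(a),np.cos(a)])
for e in bot.silhouettes("lock_tab","wrist")[:1]:
    r=np.argwhere(e['mask'])[:,::-1]; print(e['confidence'],e['point'],r.min(0),r.max(0))
    p=back([e['point'],(r[:,0].mean(),r[:,1].min()),(r[:,0].mean(),r[:,1].max())],109,C)[:,:2]-t[:2]; print((p@u).round(1),(p@v).round(1))
print(bot.state()['opening'])
E
```

```text
[496.42 153.56 145.12] [ 9.968e-01 -8.040e-02 -1.200e-03  1.000e-04] [ 0.2  0.5 -0.3]
28 line [1.60059799e-01 5.26766186e+02] res 0.12187454522700136 yaw -9.093617575308473
tcp ahead of line -54.23462539220088
30 26 83.7; 31 7 83.0; 51 60 69.4; 65 70 59.7; 79 84 49.7; 106 138 29.8; 119 148 19.9; 144 108 0.3; 145 20 -0.5; 190 81 -37.9; 191 20 -38.8; 192 31 -39.6; 193 34 -40.5; 194 32 -41.4; 195 32 -42.2; 196 33 -43.1; 197 34 -44.0; 198 31 -44.8; 199 31 -45.7; 200 33 -46.6; 201 32 -47.5; 202 32 -48.4; 203 37 -49.2; 204 36 -50.1; 205 37 -51.0; 206 36 -51.9; 207 36 -52.8; 208 35 -53.7; 209 41 -54.6; 210 43 -55.5; 211 41 -56.4; 212 41 -57.3; 213 42 -58.2; 214 39 -59.1; 215 22 -60.0; 216 126 -60.9; 0.93 [279.8, 238.6] [267 216] [294 255]
[ 2.7 17.6 -8.4] [ 0.1 -0.4 -0.3]
35.74981105463604
```

View pics/w7.png

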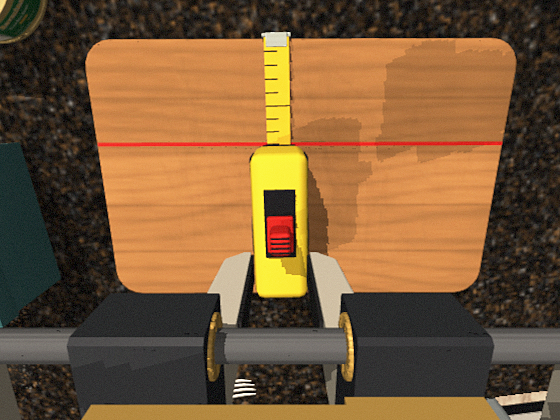

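The lock has travelled 14 mm back (tab now (280,238)), with the nose still on the line and the hook on the edge.

Emit:
drive_tool --targets '[{"rotation": [0,0,0],"dp": [0,0,0],"jaw": 0.6},{"rotation": [0,0,0],"dp": [0,0,0],"jaw": 0.6},{"rotation": [0,0,0],"dp": [0,0,0],"jaw": 0.6},{"rotation": [0,0,0],"dp": [0,0,4.5],"jaw": 0.6},{"rotation": [0,0,0],"dp": [0,0,4.3],"jaw": 0.6},{"rotation": [0,0,0],"dp": [0,0,0.8],"jaw": 0.6},{"rotation": [0,0,0],"dp": [0,0,0],"jaw": -1},{"rotation": [0,0,0],"dp": [0,0,0],"jaw": -1},{"rotation": [0,0,0],"dp": [0,0,0],"jaw": -1},{"rotation": [0,0,0],"dp": [0,0,0],"jaw": -1},{"rotation": [0,0,0],"dp": [0,0,0],"jaw": -1},{"rotation": [0,0,0],"dp": [0,0,0],"jaw": -1},{"rotation": [0,0,0],"dp": [0,0,0],"jaw": -1},{"rotation": [0,0,0],"dp": [0,0,0],"jaw": -1}]' --squeeze 40

```text
time_s: 15.75
tool_pos: [498.3, 153.4, 51.1]
tool_rot: [0.997, -0.08, 0.001, -0.0]
ft_force: [-1.5, -0.3, 6.2]
opening: 39.7
grasp_force: 39.9
```

Emit:
drive_tool --targets '[{"rotation": [0,0,0],"dp": [0.05,0,-0.3],"jaw": -1},{"rotation": [0,0,0],"dp": [0.05,0,-0.5],"jaw": -1},{"rotation": [0,0,0],"dp": [0,0,-1],"jaw": -1},{"rotation": [0,0,0],"dp": [0,0,-3],"jaw": -1},{"rotation": [0,0,0],"dp": [0,0,-4],"jaw": -1},{"rotation": [0,0,0],"dp": [0,0,-4],"jaw": -1},{"rotation": [0,0,0],"dp": [0,0,0],"jaw": -1}]'

```text
time_s: 16.45
tool_pos: [501.3, 153.7, 183.7]
tool_rot: [0.997, -0.08, 0.005, -0.001]
ft_force: [0.8, 0.4, -5.9]
opening: 39.8
grasp_force: 39.8
```

```bash
python3 line.py w8; python3 - <<'E'
from h import *
s=bot.state()
C=cam("wrist",s)
# tin silhouette now
for n,z in(("tin_top",80),):
    for e in bot.silhouettes(n,"wrist")[:1]:
        r=np.argwhere(e['mask'])[:,::-1]; print(n,e['confidence'],r.min(0),r.max(0))
E
```

```text
[501.32 153.75 183.72] [ 9.967e-01 -8.040e-02  4.900e-03 -9.000e-04] [ 0.8  0.4 -5.9]
28 line [1.59697486e-01 5.26563625e+02] res 0.12401851907611672 yaw -9.073375969399619
tcp ahead of line -49.174791491478246
tin_top 0.72 [  0 146] [ 83 310]
```

Emit:
drive_tool --targets '[{"rotation": [0,0,0],"dp": [0.09,-4.4,0],"jaw": -1},{"rotation": [0,0,0],"dp": [0.09,-4.4,0],"jaw": -1},{"rotation": [0,0,0],"dp": [0.09,-4.4,0],"jaw": -1},{"rotation": [0,0,0],"dp": [0.09,-4.4,0],"jaw": -1},{"rotation": [0,0,0],"dp": [0.09,-4.4,0],"jaw": -1},{"rotation": [0,0,0],"dp": [0.09,-4.3,0],"jaw": -1},{"rotation": [0,0,-6.2],"dp": [0,0,1],"jaw": -1},{"rotation": [0,0,0],"dp": [0,0,3.2],"jaw": -1},{"rotation": [0,0,0],"dp": [0,0,0],"jaw": -1},{"rotation": [0,0,0],"dp": [0,0,0],"jaw": -1}]'

```text
time_s: 17.55
tool_pos: [543.8, 410.8, 132.5]
tool_rot: [1.0, -0.027, -0.003, 0.002]
ft_force: [1.0, 0.4, -6.4]
opening: 39.6
grasp_force: 39.8
```

```bash
python3 - <<'E'
from h import *
s=bot.state(); print(s['tool_pos'],s['tool_rot'])
C=cam("wrist",s); im=bot.grab_frame("wrist"); cv2.imwrite("pics/w9.png",im[:,:,::-1]); np.savez("last.npz",K=C[0],R=C[1],t=C[2])
C2=cam("scene"); im2=bot.grab_frame("scene")
for e in bot.silhouettes("tin_top","scene")[:1]:
  print(e['confidence'],e['point'],e['mask'].sum())
cv2.imwrite("pics/w9s.png",cv2.resize(im2[190:330,160:340],None,fx=3,fy=3)[:,:,::-1])
o=np.hstack([im,cv2.resize(im2[190:330,160:340],(240,187))[np.r_[:187,[0]*233]]]); cv2.imwrite("pics/w9c.png",o[:,:,::-1])
E
```

```text
[543.77136206 410.77956993 132.4820768 ] [ 0.99963544 -0.02672827 -0.00334704  0.00183813]
0.62 [251.5, 276.5] 4237
```

View pics/w9c.png

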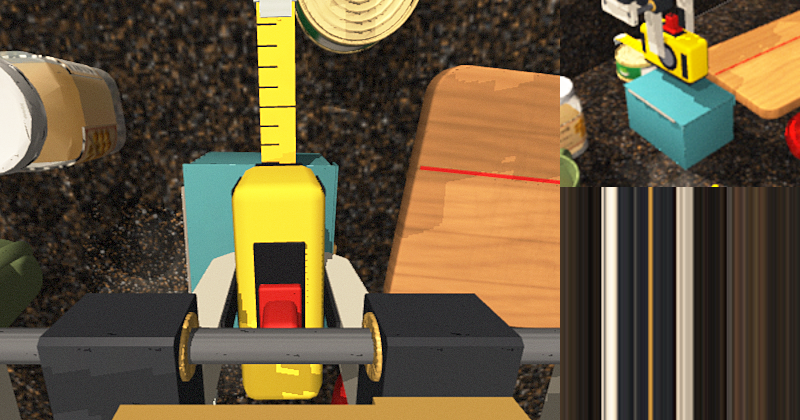

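The tape is above the tin at (278,270), well inside its sides (columns 183–337), with the blade still out to the hook at (275,8).

Emit:
drive_tool --targets '[{"rotation": [0,0,0],"dp": [0.3,0,1],"jaw": -1},{"rotation": [0,0,0],"dp": [0,0,0.7],"jaw": -1},{"rotation": [0,0,0],"dp": [0,0,0.2],"jaw": -1},{"rotation": [0,0,0],"dp": [0,0,0],"jaw": -1},{"rotation": [0,0,0],"dp": [0,0,0],"jaw": -1}]'

```text
time_s: 18.2
tool_pos: [548.9, 411.8, 116.9]
tool_rot: [1.0, -0.027, 0.0, -0.0]
ft_force: [-0.9, 0.5, -5.7]
opening: 40.0
grasp_force: 39.8
```

Emit:
drive_tool --targets '[{"rotation": [0,0,0],"dp": [0,0,0.4],"jaw": -1},{"rotation": [0,0,0],"dp": [0,0,0.1],"jaw": -1},{"rotation": [0,0,0],"dp": [0,0,0.1],"jaw": -1},{"rotation": [0,0,0],"dp": [0,0,0],"jaw": -1},{"rotation": [0,0,0],"dp": [0,0,0],"jaw": -1}]'

```text
time_s: 18.7
tool_pos: [549.0, 411.9, 111.0]
tool_rot: [1.0, -0.027, 0.0, -0.0]
ft_force: [-0.6, 0.6, -5.0]
opening: 40.1
grasp_force: 39.8
```

Emit:
drive_tool --targets '[{"rotation": [0,0,0],"dp": [0,0,0.06],"jaw": -1},{"rotation": [0,0,0],"dp": [0,0,0.04],"jaw": -1},{"rotation": [0,0,0],"dp": [0,0,0],"jaw": -1}]'

```text
time_s: 19.0
tool_pos: [548.9, 411.9, 110.9]
tool_rot: [1.0, -0.026, 0.0, -0.0]
ft_force: [-3.7, -1.5, 2.3]
opening: 40.1
grasp_force: 39.8
```

Contact: weight carried. Release and rise.

Emit:
drive_tool --targets '[{"rotation": [0,0,0],"dp": [0,0,0],"jaw": 0.5},{"rotation": [0,0,0],"dp": [0,0,0],"jaw": 0.5},{"rotation": [0,0,0],"dp": [0,0,0],"jaw": 0.5},{"rotation": [0,0,0],"dp": [0,0,0],"jaw": 0.5},{"rotation": [0,0,0],"dp": [0,0,-1.5],"jaw": 0.5},{"rotation": [0,0,0],"dp": [0,0,-4.5],"jaw": 0.5},{"rotation": [0,0,0],"dp": [0,0,-4.5],"jaw": 0.5},{"rotation": [0,0,0],"dp": [0,0,-4.5],"jaw": 0.5},{"rotation": [0,0,0],"dp": [0,0,-4.5],"jaw": 0.5},{"rotation": [0,0,0],"dp": [0,0,0],"jaw": 0.5},{"rotation": [0,0,0],"dp": [0,0,0],"jaw": 0.5}]'

```text
time_s: 20.1
tool_pos: [549.4, 412.1, 307.6]
tool_rot: [1.0, -0.026, 0.002, -0.001]
ft_force: [-0.3, 0.2, 0.2]
opening: 69.9
grasp_force: 0.0
```

```bash
python3 - <<'E'
from h import *
s=bot.state(); C=cam("wrist",s); im=bot.grab_frame("wrist"); im2=bot.grab_frame("scene"); print(s['time_s'],s['tool_pos'])
o=np.zeros((420,800,3),np.uint8); o[:,:560]=im; o[:187,560:]=cv2.resize(im2[190:330,160:340],(240,187)); o[190:370,560:]=cv2.resize(im2,(240,180)); cv2.imwrite("pics/w10.png",o[:,:,::-1])
E
```

```text
20.1 [549.43552526 412.10997253 307.55939689]
```

View pics/w10.png

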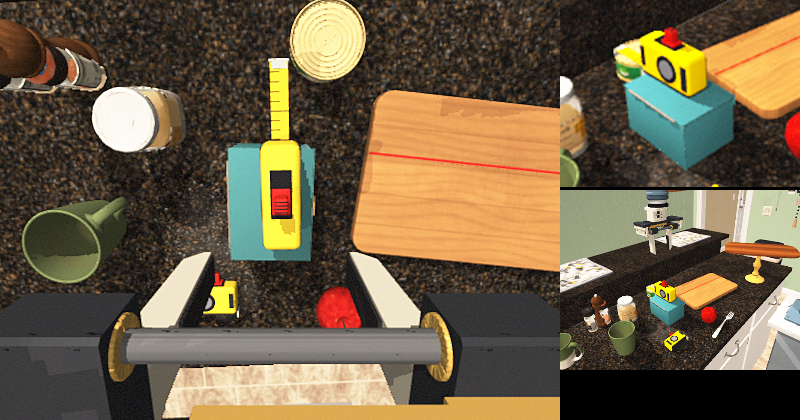

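The tape stands on the tin at (280,195) with its blade still out to the hook at (278,62), its lock back at (281,205), and the robot clear.

```bash
python3 -c "
from plant import bot
print(bot.hand_in())"
```

```text
the job is handed in; nothing more can be done
None
```

The job is handed in: the tape measure is back on the teal tin, standing on its sole and locked at about 80 mm, the board did not move in the camera measurements, and the run took about 20 s of the 67 s allowed.

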